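Hook out the parts tray under the bench riser

ROBOT

A 7-joint arm with a two-finger parallel gripper is mounted at the origin on the work surface. World frame = base frame: x ahead of the robot, y to its left, z up, the work surface at z = 0. Lengths are in m, angles in rad, forces in N, time in s.
With the tool pointing down it reaches from about 0.425 to 0.95 m from the base axis. Payload 4.7 kg.
Tool frame: the origin (TCP) lies on the centre line of the jaws, within the pads' length; the fingertips stand robot.nose_length ahead of it and the grasp point (between the pads) lies 8 mm behind it (robot.nose_length is the distance from the TCP to the fingertips, in m); z points along the fingers, y is the line along which they close (so a half turn about z gives the same grasp; the last joint's range is limited). The gripper opens to 85 mm and grips with 20 to 120 N. Pads are 22 mm wide; open, the fingers measure 114 mm over their backs; the gripper's body (76 mm by 85 mm) begins 54 mm behind the grasp point. The pads swing forward as they close: fully open they stand 13 mm farther back than shut.
Start: joints at [-1.238, 0.469, -0.049, 1.532, 0.024, 1.141, -0.082], TCP at [0.239, 0.631, 0.242] pointing down, gripper open.
Joint ranges: [-2.59, 2.59], [-0.33, 1.99], [-1.39, 1.29], [0.1, 2.45], [-1.04, 4.18], [0.21, 1.99], [-2.66, 2.66]. Speed limits (rad/s): [2.57, 2.57, 3.14, 3.14, 3.14, 3.14, 3.14].

INTERFACE

Orientations are given as [roll, pitch, yaw] about the fixed x, y, z axes, in that order (R = Rz(yaw) Ry(pitch) Rx(roll)).
In Python, from plant import robot gives the robot as it stands. Calls block until the motion is done:
- robot.goto(position, orientation): joint-space move of the TCP to a pose.
- robot.move_straight(position, vel=0.15, attitude=None, contact_N=None): straight line of the TCP; attitude=None keeps the orientation; vel is the mean speed in m/s. With contact_N (N) it stops when the force on the tool has changed by that much, and returns True; else False.
- robot.move_joints(angles): joint-space move.
- robot.grip(opening, strength=None): opening from 0.0 (shut) to 1.0 (fully open); strength is the grip in N (None keeps the last); returns when the fingers have stopped.
- robot.sleep(seconds).
- robot.inverse_kinematics(position, orientation): joint angles nearest the present ones, or None.
- robot.sense(): the state.
- robot.grab_frame(name): name is "scene" or "top" or "wrist"; returns a dict with "image" (400x640x3 uint8, red, green, blue), "range_z" (400x640 float32, m along the optical axis (not along the pixel's ray), 0 where there is no reading), "fx", "fy", "cx", "cy" (pixels), "R" (3x3) and "t" (3): a world point X has camera coordinates R X + t. Camera axes: x right, y down, z forward; pixel columns grow to the right and rows downward; lengths in m; the calibration is good to about 2 mm. A picture is of the moment at which its call begins.
A pose or a line that the arm cannot do raises robot.IKError and nothing moves.
- robot.close_job(): hands the job in; it is judged then, once.
The state is a dict: "t": time; "joint_pos": joint angles; "joint_velocities": joint speeds; "effort": joint torques, N m; "tcp_pos": TCP position; "tcp_rot": TCP orientation; "wrist_force": force on the tool from outside, world axes, zero at the start; "torque": the same for the moment, N m; "opening": opening from 0.0 (shut) to 1.0 (fully open); "gripper_force": force on a finger pad.
Only numpy, scipy, OpenCV 4.12 (cv2) and the standard library are available. Lean on these libraries where they do the work, as an engineer would, in place of code of your own. Each camera call takes 0.05 s, during which the arm holds its last target. There are 200 camera calls.

TASK

The sliding parts tray under the white bench riser has been pushed in too far for fingers. Take the spring hook from the rubber mat, reach it in under the riser's front edge, feel for the tray's wire pull eye and draw the tray gently out to its stop, setting its hold-out catch there with a firm but careful pull; use the hook alone and keep gripper and arm off riser and tray. Then unhook, leave the tray fully out, lay the hook back down on the rubber mat and let go of it, leaving the things on the cork pad alone.

Things in the scene. Friction and masses are not known exactly. Their poses are not given: they have to be found in the camera images.
- shelf: White laminate riser fixed to the bench, 440 wide (y), 250 deep (x), its top board 104 to 120 high, closed at back and ends (16 thick), open at the front. Origin on the bench under the middle of the top's front edge; x points into the riser, away from the robot, y left, z up. Goods on it start 120 behind the edge, up to 180 high. It carries the hidden tray; nothing else is under it.
- ledge (a point): Middle of the lower front edge of the riser's top, 104 above the bench. The hook must go in below this ledge.
- tray_mean (a point): Fixed to the riser: where the lower middle of the tray's front face would be at the middle setting: 71 behind the ledge edge, 50 high. The true tray (thin sheet, 150 wide, 150 deep, rim 86 high) hangs rigidly up to 50 left or right and up to 11 deeper or nearer than this: hidden and not measured, so feel for it. Tray, eye and riser stand at most 12 N from the hook.
- pull_mean (a point): Fixed to the riser, like tray_mean for the pull eye: middle of its cross bar's axis, 55 behind the edge, 64 high; the true eye shares the tray's unknown offsets. Rigid level U of 5 mm wire on the tray's front face: side legs 11.5 left and right of its middle, bar 16 out from the face (wire axes). Its hole, 18 wide, 13.5 deep, is open above and below. Below it the tray's face is plain.
- tray (a joint): How far the hidden tray has slid out on its runners, along the riser's -x, in m: 0 fully in, hard against its inner stop, where it starts; 0.115 hard against its outer stop, fully out. About 2.5 N plus light damping (15 N per m/s) moves it; it stays where left. At the outer stop a pull of over 6 N, held for 0.3 s, sets the hold-out catch; this shows only in the force.
- hook: Spring hook (pull hook) lying on the rubber mat, 90 g, loose. Flat-sided wooden handle 100 long (x), 22 wide (y), 24 high (z); steel rod 5 thick runs from its front end along +x on the handle's axis, and its last part is bent straight up (+z). Origin at the centre of the handle's underside; x points from the handle to the hooked end, z up.
- hook_grip (a point): A place to grip the handle across its 22 mm width: on its axis, 30 ahead of the handle's centre, 12 above its underside.
- hook_tip (a point): Centre of the round end of the upturned tip (radius 2.5, so the tip's top is 2.5 higher): 140 ahead of hook_grip along the hook's x and 18 above the rod's axis, which is level with hook_grip. The upturned part is 5 thick.
- mat: Dark rubber bench mat fixed on the bench, 260 (x) by 170 (y) by 3 thick; origin at the centre of its underside. It lies to the left or to the right of the riser's front.
- pad: Cork pad fixed on the bench on the other side, 220 (x) by 150 (y) by 3 thick, origin at the centre of its underside. Carries four things to leave alone.
- stand: Bystander on the cork pad: round black screwdriver stand, 68 across, 90 high; origin under its centre.
- bottle: Bystander on the cork pad: white bottle, 36 across, 70 high; origin under its centre.
- loupe: Bystander on the cork pad: black eye loupe, 38 across, 28 high; origin under its centre.
- holder: Bystander on the cork pad: brass movement holder, 50 across, 24 high; origin under its centre.

How it is judged:
On the way, in this order (a step that is already met when the one before it is completed fails the run):
1. the tray is past half-way out, being pulled by the hook (value of joint tray above 0.06 m and contact force between hook and shelf above 0.5 N), for 0.05 s.
2. the tray is at its outer stop and the hook pulls it with over 6 N, setting the hold-out catch (value of joint tray above 0.112 m and contact force between hook and shelf above 6 N), for 0.3 s.
At the end, for the whole second after the job is handed in: The tray is within 3 mm of its outer stop; the hook lies at rest on the rubber mat, with the grip point of its handle over the mat and lower than 25 mm, clear of riser and tray (value of joint tray above 0.112 m and x of hook_grip in the frame of mat between -0.13 and 0.13 m and y of hook_grip in the frame of mat between -0.085 and 0.085 m and height (world z) of hook_grip below 0.025 m and linear speed of hook below 0.02 m/s and contact force between hook and shelf below 0.1 N); the robot touches nothing.
It fails at once if the hook is forced against the tray, its pull eye or the riser with more than 12 N (contact force between hook and shelf above 12 N).
It fails at once if the gripper or arm touches the riser or the tray (over 3 N) (contact force between any of the fingers, the arm and shelf above 3 N).
It fails at once if a thing on the cork pad is moved by more than 15 mm (distance of any of stand, bottle, loupe, holder from where it was at the start of the episode above 0.015 m).
It also fails if it takes over 72 s, if anything falls off the work surface, if the arm or the gripper's body presses on something with over 40 N, if the wrist force passes 120 N, or if a joint passes its speed limit or range.

## Working session

There is one attempt and no reset: what is moved stays moved. The work goes in short steps, each a Python script; the robot and the scene stay as the last script left them, time stands still between calls to the robot, and variables do not carry over. Pictures are saved under pics/ and viewed, at most 10 in all, crops included, and the job is handed in when it is done.

```bash
ls; mkdir -p pics
python3 - <<'E'
from plant import robot
import cv2,numpy as np,pickle
s=robot.sense();print(s['t'],s['tcp_pos'],s['tcp_rot'],robot.nose_length,s['wrist_force'])
for n in("scene","top"):
    f=robot.grab_frame(n);pickle.dump(f,open(f'pics/{n}0.pkl','wb'))
    cv2.imwrite(f'pics/{n}0.png',f['image'][:,:,::-1]);print(n,f['fx'],f['cx'],f['cy'],(-f['R'].T@f['t']).round(3),f['R'].round(3).tolist())
E
```

```text
pics
0.0 [0.23869001 0.63077329 0.24125822] [-3.13961447e+00  5.64440721e-05  2.77986996e+00] 0.011 [-0.24868754 -0.95592571  0.10607126]
scene 484.0428247868962 306.3253659955928 210.28342609560866 [ 1.085 -0.529  0.938] [[0.674, 0.738, 0.02], [0.56, -0.494, -0.665], [-0.482, 0.46, -0.746]]
top 430.8910689438263 320.5753096366835 203.10714765201672 [0.413 0.008 1.005] [[0.009, -0.999, 0.032], [-0.991, -0.013, -0.13], [0.13, -0.031, -0.991]]
```

View pics/top0.png

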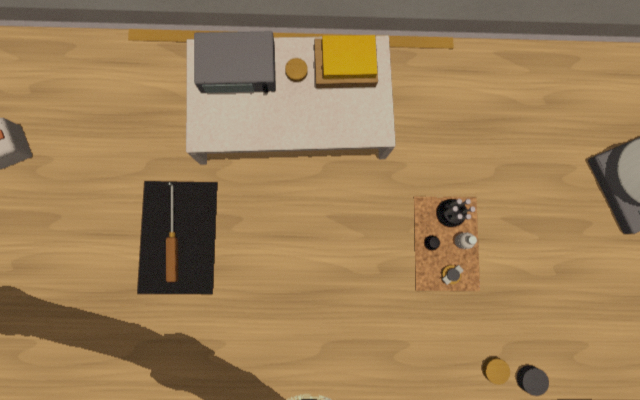

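View pics/scene0.png

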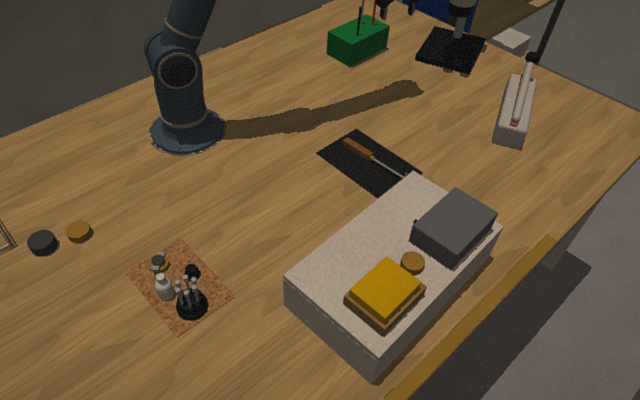

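The top view shows the riser front edge from (187,158) to (394,150). The mat is on the left, around (178,237), with the hook's handle at (171,257) and its tip at (170,185). The cork pad is on the right, around (447,243). The scene view agrees. Next I'll measure.

```bash
cat > h.py <<'E'
import numpy as np,cv2,pickle
def cast(f,uv,z):
    uv=np.atleast_2d(uv).astype(float);d=np.c_[(uv[:,0]-f['cx'])/f['fx'],(uv[:,1]-f['cy'])/f['fy'],np.ones(len(uv))]@f['R']
    c=-f['R'].T@f['t'];return c+d*((z-c[2])/d[:,2])[:,None]
def cloud(f):
    v,u=np.indices(f['range_z'].shape);r=f['range_z']
    p=np.stack([(u-f['cx'])/f['fx']*r,(v-f['cy'])/f['fy']*r,r],-1)
    return (p-f['t'])@f['R']
def proj(f,X):
    c=np.atleast_2d(X)@f['R'].T+f['t'];return c[:,:2]/c[:,2:]*[f['fx'],f['fy']]+[f['cx'],f['cy']]
E
python3 - <<'E'
from h import *
np.set_printoptions(suppress=True,precision=4)
for n in('top','scene'):
    f=pickle.load(open(f'pics/{n}0.pkl','rb'));P=cloud(f);im=f['image'];hsv=cv2.cvtColor(im,cv2.COLOR_RGB2HSV)
    print(n,'bench z',np.median(P[...,2][(P[...,0]>.3)&(P[...,0]<.6)&(abs(P[...,1])<.1)]))
    # riser top
    m=(abs(P[...,2]-.12)<.008)&(f['range_z']>0)&(P[...,0]>.4)&(P[...,0]<1)&(abs(P[...,1])<.45)&(hsv[...,1]<60)&(hsv[...,2]>110)
    m=m.astype(np.uint8);k,l,st,_=cv2.connectedComponentsWithStats(m);i=1+st[1:,4].argmax();m=(l==i)
    q=np.argwhere(m)[:,::-1];print('top z',np.median(P[m][:,2]),m.sum())
    X=cast(f,q,.12)[:,:2].astype(np.float32)
    # front edge: min x per y bin
    r=cv2.minAreaRect(X);print('rect',r,cv2.boxPoints(r))
    yb=np.round(X[:,1]/.005);E=np.array([[X[yb==b,0].min(),b*.005] for b in np.unique(yb) if (yb==b).sum()>8])
    if n=='top':
        pf=np.polyfit(E[3:-3,1],E[3:-3,0],1);res=E[:,0]-np.polyval(pf,E[:,1]);print('edge x=a*y+b',pf,'res',res[3:-3].std(),'y',X[:,1].min(),X[:,1].max())
    # handle
    h=(hsv[...,0]<16)&(hsv[...,1]>120)
    near=np.linalg.norm(P[...,:2]-[.40,.34],axis=-1)<.2
    h=(h&near).astype(np.uint8);h=cv2.morphologyEx(h,cv2.MORPH_OPEN,np.ones((3,3)));k,l,st,_=cv2.connectedComponentsWithStats(h)
    for i in range(1,k):
        if st[i,4]>60:
            q=np.argwhere(l==i)[:,::-1];print('handle?',st[i],cv2.minAreaRect(cast(f,q,.027)[:,:2].astype(np.float32)))
    d=((hsv[...,2]<45)&near).astype(np.uint8);k,l,st,_=cv2.connectedComponentsWithStats(d);i=1+st[1:,4].argmax()
    r=cv2.minAreaRect(cast(f,np.argwhere(l==i)[:,::-1],.003)[:,:2].astype(np.float32));print('mat',r)
f=pickle.load(open('pics/top0.pkl','rb'))
print('rod/tip',cast(f,[[170,185],[172,225]],.02),'pad',cast(f,[[415,196],[480,290]],.003))
c=f['image'][170:300,130:225];cv2.imwrite('pics/hook.png',cv2.resize(c,None,fx=4,fy=4,interpolation=cv2.INTER_NEAREST)[:,:,::-1])
E
```

```text
top bench z 0.00023961138392944402
top z 0.12041273770282354 14826
rect ((0.7661616802215576, 0.04921931028366089), (0.2505031228065491, 0.4389978349208832), 2.7922916412353516) [[ 0.6304  0.2624]
 [ 0.6518 -0.1761]
 [ 0.902  -0.1639]
 [ 0.8806  0.2746]]
edge x=a*y+b [-0.0487  0.6453] res 0.0007470661483504501 y -0.1742522 0.2725117
handle? [165 237  13  46 533] ((0.4109669625759125, 0.31025099754333496), (0.09976097196340561, 0.02657940238714218), 2.973726511001587)
mat ((0.46348726749420166, 0.3049871623516083), (0.2528533637523651, 0.16556037962436676), 0.022822782397270203)
scene bench z 0.00043866170188900804
top z 0.12054816225143447 9571
rect ((0.7679882049560547, 0.04740092158317566), (0.24910868704319, 0.43979552388191223), 2.790418863296509) [[ 0.6329  0.261 ]
 [ 0.6543 -0.1783]
 [ 0.9031 -0.1662]
 [ 0.8817  0.2731]]
handle? [345 138  27  18 200] ((0.41138705611228943, 0.3024105727672577), (0.04342377185821533, 0.09734521806240082), 88.33483123779297)
mat ((0.4622248113155365, 0.302787721157074), (0.1667478233575821, 0.25641483068466187), 89.97551727294922)
rod/tip [[0.5797 0.3237 0.02  ]
 [0.4879 0.3142 0.02  ]] pad [[ 0.5647 -0.2464  0.003 ]
 [ 0.3469 -0.3937  0.003 ]]
```

View pics/hook.png

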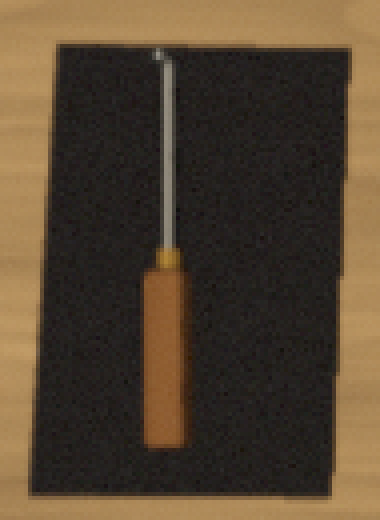

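The crop shows the handle spanning crop columns 144–182 (full-image column 170.75). The rod runs from (171.75,230) to (172.25,186), and the upturned tip is at (169.5,183.75). I'll refine the hook pose and check it against the known lengths.

Run:
```python
from h import *
np.set_printoptions(suppress=True,precision=4)
f=pickle.load(open('pics/top0.pkl','rb'))
print('rod',cast(f,[[171.75,230],[172.25,187]],.015),'tip',cast(f,[169.5,184],.033),'handle',cast(f,[[170.5,240],[171,280]],.027))
from plant import robot
for p in([.44,.311,.01],[.56,.04,.05],[.45,0.09,.05],[.45,-.02,.05]):
  for yaw in (.05,.05+np.pi,):
    q=robot.inverse_kinematics([p[0],p[1],p[2]],[np.pi,0,yaw]);print(p,yaw,None if q is None else np.round(q,2))
```

```text
rod [[0.4769 0.3157 0.015 ]
 [0.576  0.3199 0.015 ]] tip [[0.5798 0.3208 0.033 ]] handle [[0.4537 0.3136 0.027 ]
 [0.3654 0.3077 0.027 ]]
[0.44, 0.311, 0.01] 0.05 [-1.05  0.61  0.47  2.06 -0.49  0.58 -1.76]
[0.44, 0.311, 0.01] 3.191592653589793 [-0.65  0.57 -0.05  2.03  0.06  0.54  0.88]
[0.56, 0.04, 0.05] 0.05 [-0.56  0.58  0.55  1.99 -0.47  0.69 -1.23]
[0.56, 0.04, 0.05] 3.191592653589793 [-0.24  0.53  0.12  1.97 -0.1   0.65  1.56]
[0.45, 0.09, 0.05] 0.05 [-0.75  0.46  0.57  2.23 -0.46  0.57 -1.35]
[0.45, 0.09, 0.05] 3.191592653589793 [-0.36  0.41  0.09  2.2  -0.07  0.53  1.4 ]
[0.45, -0.02, 0.05] 0.05 [-0.66  0.51  0.78  2.25 -0.64  0.61 -0.92]
[0.45, -0.02, 0.05] 3.191592653589793 [-0.26  0.4   0.26  2.23 -0.2   0.53  1.77]
```

Rod, handle and tip agree: the grip point is at about (0.440, 0.3128) with yaw 0.055, and the handle-to-tip length comes out at the given 170 mm. Now the grasp.

Run:
```python
from plant import robot
import numpy as np,cv2,pickle
np.set_printoptions(suppress=True,precision=4)
o=[np.pi,0,.055+np.pi]
robot.grip(.7,100)
robot.goto([.440,.3128,.10],o)
print(robot.move_straight([.440,.3128,.0155],.08,contact_N=6),robot.sense()['tcp_pos'])
robot.grip(0.0,100)
s=robot.sense();print(s['opening'],s['gripper_force'],s['wrist_force'],s['tcp_pos'])
robot.move_straight([.440,.3128,.09],.08)
s=robot.sense();print(s['t'],s['wrist_force'],s['tcp_pos'])
f=robot.grab_frame("top");pickle.dump(f,open('pics/top1.pkl','wb'))
g=robot.grab_frame("scene");pickle.dump(g,open('pics/scene1.pkl','wb'))
a=cv2.resize(f['image'][130:300,100:260],None,fx=2.4,fy=2.4);b=cv2.resize(g['image'][70:240,280:440],None,fx=2.4,fy=2.4)
cv2.imwrite('pics/g1.png',np.hstack([a,b])[:,:,::-1])
```

```text
False [0.4404 0.313  0.016 ]
0.235976717756108 97.99798607826233 [-0.8902 -0.6309  5.6199] [0.4402 0.313  0.0162]
4.7083 [ 0.4011 -0.6127 -0.6205] [0.4396 0.3125 0.0895]
```

View pics/g1.png

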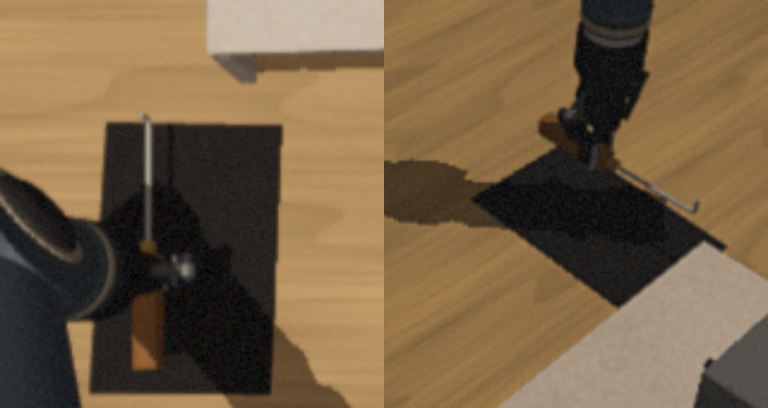

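The opening of 0.236 (about 20 mm) matches the handle width. In the pictures the hook hangs straight in the jaws. Its tip is at top pixel (160.4,178.8) and scene pixel (409.6,156.3). I'll triangulate it, then feel for the face.

```bash
cat >> h.py <<'E'
from plant import robot
np.set_printoptions(suppress=True,precision=4)
YAW=.0487;O=np.array([.6424,.0423]);RS=np.array([[np.cos(YAW),-np.sin(YAW)],[np.sin(YAW),np.cos(YAW)]])
ATT=[np.pi,0,YAW+np.pi];DX,DZ=.140,.0175
def tcp(s): return [*(O+RS@[s[0]-DX,s[1]]),s[2]-DZ]
def tip(): 
    p=np.array(robot.sense()['tcp_pos']);return np.r_[RS.T@(p[:2]-O)+[DX,0],p[2]+DZ]
def go(s,vel=.15,N=None): return robot.move_straight(tcp(s),vel=vel,attitude=ATT,contact_N=N)
def F(n=5):
    a=[]
    for i in range(n): a.append(robot.sense()['wrist_force']);robot.sleep(.01)
    m=np.mean(a,0);return np.r_[RS.T@m[:2],m[2]]
E
python3 - <<'E'
from h import *
f,g=[pickle.load(open(f'pics/{n}1.pkl','rb')) for n in('top','scene')]
M=[np.c_[np.diag([c['fx'],c['fy'],1]),[0,0,0]] for c in(f,g)]
K=lambda c:np.array([[c['fx'],0,c['cx']],[0,c['fy'],c['cy']],[0,0,1]])@np.c_[c['R'],c['t']]
X=cv2.triangulatePoints(K(f),K(g),np.array([160.4,178.8]),np.array([409.6,156.3])).ravel();X=X[:3]/X[3]
print('tip tri',X,'reproj',proj(f,X),proj(g,X),'expected',[.4396+.14*np.cos(.055),.3125+.14*np.sin(.055),.0895+.0175])
go([-.03,0,.1075],.2);go([-.03,0,.053]);go([.03,0,.053],.1)
robot.sleep(.2);f0=F();print(tip(),f0)
c=go([.09,0,.053],.02,2.0);robot.sleep(.1);print(c,tip(),F()-f0,robot.sense()['t'])
E
```

```text
tip tri [0.5798 0.3202 0.0952] reproj [[160.5078 178.9015]] [[409.694 156.275]] expected [np.float64(0.5793883033732639), np.float64(0.3201961185037895), 0.107]
[ 0.0294 -0.      0.053 ] [-0.0407 -0.4229 -1.0865]
True [ 0.0606 -0.0001  0.0519] [-0.0167  0.6645  0.0275] 9.6583
```

The contact force vanished afterwards and the triangulated tip is 12 mm lower than expected. I'll back out and check the hook's pitch in hand.

Run:
```python
from h import *
go([-.035,0,.053],.15);go([-.035,0,.17],.2)
P={}
for n in('top','scene','wrist'):
    f=robot.grab_frame(n);pickle.dump(f,open(f'pics/{n}2.pkl','wb'));P[n]=f
p=np.array(tcp([-.035,0,.17]));print(robot.sense()['tcp_pos'],p,F(),robot.sense()['t'])
ims=[]
for n in('top','scene','wrist'):
    f=P[n];X=np.array([[*(O+RS@[-.035,0]),z] for z in(.17,.152)]);uv=proj(f,X);print(n,uv)
    if n=='wrist': ims.append(cv2.resize(f['image'],(480,300)));continue
    u,v=uv[0].astype(int);u=min(max(u,50),590);v=min(max(v,35),365);u0,v0=u-50,v-30
    print(u0,v0);ims.append(cv2.resize(f['image'][v0:v0+60,u0:u0+80],(400,300),interpolation=cv2.INTER_CUBIC))
cv2.imwrite('pics/v2.png',np.vstack([np.hstack(ims[:2]),np.pad(ims[2],((0,0),(0,320),(0,0)))])[:,:,::-1])
```

```text
[0.4667 0.0337 0.151 ] [0.4676 0.0338 0.1525] [-0.1931 -0.1026 -1.2437] 11.375
top [[291.5621 160.2741]
 [291.8698 162.3081]]
241 130
scene [[344.1672 193.4046]
 [343.5377 198.992 ]]
294 163
wrist [[318.3487 496.5256]
 [318.483  460.9841]]
```

View pics/v2.png

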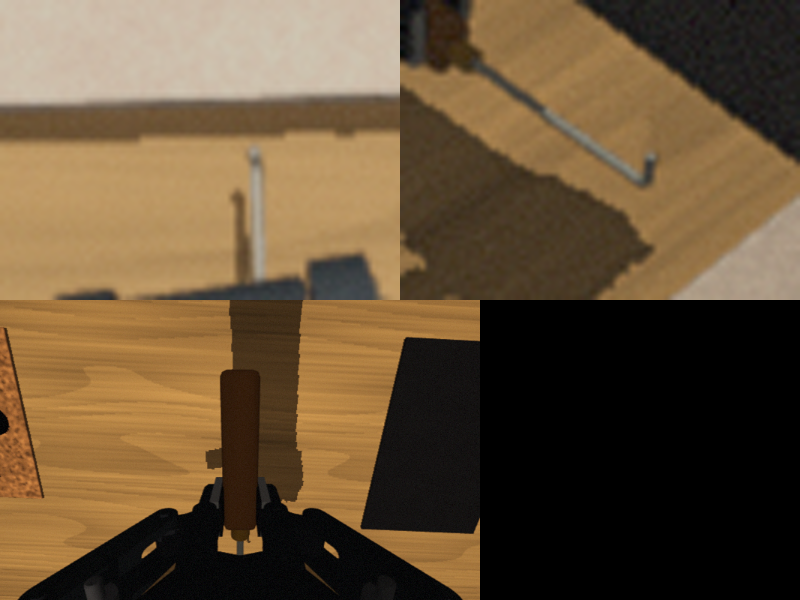

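The tip is at scene pixel (344.2,194.4) against a prediction of (344.2,193.9), and at (291.8,160) in the top view. So the hook is level and the earlier triangulation had picked the bend instead of the tip. I'll repeat the face touch with force logging.

Run:
```python
from h import *
go([-.035,0,.054],.2);go([.05,0,.054],.12)
robot.sleep(.2);f0=F();print(tip(),f0)
for x in np.arange(.053,.086,.003):
    c=go([x,0,.054],.03,3.0);robot.sleep(.04);d=F(2)-f0;print(x,c,tip(),d)
    if c or abs(d[0])>2: break
print(robot.sense()['t'])
```

```text
[ 0.0494 -0.      0.054 ] [-0.2086 -0.2401 -1.3903]
0.053 False [0.0531 0.     0.054 ] [-0.0816  0.2813 -0.1003]
0.056 False [0.0561 0.     0.054 ] [0.5075 0.1591 0.26  ]
0.059000000000000004 False [0.059 0.    0.054] [0.4184 0.2196 0.3201]
0.062000000000000006 False [ 0.0616 -0.0001  0.0538] [-1.3074  0.2886  0.9533]
0.065 False [ 0.062  -0.0001  0.0532] [-7.2372  0.2338  2.4257]
14.75
```

The face contact is real. With the tip at sx ≈ 0.0612 the face is at 0.0637, an offset of −7 mm and within ±11. Next I sweep sideways for the eye's leg.

Run:
```python
from h import *
go([.050,0,.054],.1);go([.0565,-.085,.054],.15);go([.0565,-.085,.071],.06)
robot.sleep(.15);f0=F();print(tip(),f0)
c=go([.0565,.05,.071],.025,2.0);p=tip();robot.sleep(.05);print(c,p,tip(),F(3)-f0,robot.sense()['t'])
```

```text
[ 0.0563 -0.0849  0.0708] [-0.0531  0.1418 -1.0598]
True [ 0.0564 -0.061   0.0706] [ 0.056  -0.0611  0.0704] [ 0.6496 -1.0248  0.0604] 18.2667
```

Run:
```python
from h import *
f1=F();go([.0565,-.0595,.071],.03);robot.sleep(.1);p=tip();d=F();print('push',p,d)
if d[1]<-2:
    yc=p[1]+.0165-.0004;print('yc',yc)
    go([.0565,-.066,.071],.06);go([.0565,-.066,.053],.08);go([.0565,yc,.053],.08);robot.sleep(.1);f0=F()
    c=go([.0565,yc,.073],.03,2.0);robot.sleep(.1);print(c,tip(),F()-f0)
    if not c:
        c=go([.0565,yc+.015,.073],.02,2.0);a=tip()[1];robot.sleep(.05);print('left leg',c,a)
        go([.0565,yc,.073],.05)
print(tip(),F(),robot.sense()['t'])
```

```text
push [ 0.0558 -0.0603  0.0706] [-0.7951 -3.9801 -2.4251]
yc -0.04421357154979246
False [ 0.0563 -0.0442  0.0728] [ 0.2731  0.833  -0.1395]
left leg True -0.03790026248770388
[ 0.0562 -0.0446  0.0728] [ 0.3507  0.2189 -0.81  ] 21.7
```

Both legs fit (the inside-left contact is at −0.0379 against an expected −0.0377), so the tip is in the hole. Now I pull gently.

Run:
```python
from h import *
y=-.0444;z=.0725
print(robot.inverse_kinematics(tcp([-.069,y,z]),ATT))
f0=F(8);go([.050,y,z],.02);print(tip(),F(3)-f0)
go([.02,y,z],.03);print(tip(),F(3)-f0)
go([-.055,y,z],.04);print(tip(),F(3)-f0)
for x in np.arange(-.057,-.0711,-.0008):
    go([x,y,z],.015);d=F(3)-f0;print(round(x,4),tip(),d)
    if d[0]>8: break
robot.sleep(.2);print(F()-f0)
robot.sleep(.3);print(F()-f0,robot.sense()['t'])
```

```text
[-0.0693  0.3704  0.0006  2.2478 -0.0005  0.5234  1.5512]
[ 0.0503 -0.0442  0.0727] [1.343  0.3727 0.1967]
[ 0.0196 -0.0446  0.0723] [1.6646 0.2317 0.5735]
[-0.0551 -0.0444  0.0724] [ 2.1144 -0.3484  0.6842]
-0.057 [-0.0572 -0.0444  0.0725] [ 2.0166 -0.4828 -0.39  ]
-0.0578 [-0.0579 -0.0444  0.0725] [ 1.8981 -0.4123 -0.1652]
-0.0586 [-0.0587 -0.0444  0.0725] [ 2.0889 -0.0587 -0.197 ]
-0.0594 [-0.0595 -0.0444  0.0725] [ 2.1371 -0.1615 -0.3678]
-0.0602 [-0.0603 -0.0444  0.0725] [ 2.6946  0.1007 -0.2991]
-0.061 [-0.0611 -0.0444  0.0725] [ 2.2208 -0.3082  0.349 ]
-0.0618 [-0.0619 -0.0444  0.0725] [ 2.0516  0.3381 -0.1676]
-0.0626 [-0.0627 -0.0444  0.0725] [ 2.1123 -0.236   0.3401]
-0.0634 [-0.0628 -0.0444  0.0726] [ 4.1214 -0.324  -0.7716]
-0.0642 [-0.063  -0.0444  0.0728] [ 5.8942 -0.1277 -1.0145]
-0.065 [-0.0631 -0.0444  0.0729] [ 6.9608 -0.1211 -1.8524]
-0.0658 [-0.0632 -0.0443  0.073 ] [ 8.1656 -0.3764 -2.883 ]
[ 8.6923 -0.5564 -2.7421]
[ 8.4468 -0.5173 -3.0108] 29.4083
```

The tray reached its stop where predicted (−0.0627), and an 8.5 N pull was held for over 0.5 s, under 12 N. Now unhook and put the hook back.

Run:
```python
from h import *
y=-.0444
go([-.0588,y,.0725],.02);robot.sleep(.1);print(tip(),F())
c=go([-.0588,y,.050],.04,3);print(c,tip())
if not c:
    go([-.067,y,.050],.06);print(tip(),F())
    go([-.067,.09,.050],.15)
    robot.move_straight([.442,.308,.06],vel=.2,attitude=ATT)
    c=robot.move_straight([.442,.308,.0155],vel=.05,attitude=ATT,contact_N=2);s=robot.sense();print(c,s['tcp_pos'],s['wrist_force'])
    robot.grip(.6,20);p=s['tcp_pos'];robot.sleep(.2)
    robot.move_straight([p[0],p[1],.20],vel=.12);robot.sleep(.3)
    f=robot.grab_frame('top');pickle.dump(f,open('pics/top3.pkl','wb'))
    cv2.imwrite('pics/top3.png',f['image'][:,:,::-1])
print(robot.sense()['t'])
```

```text
[-0.0596 -0.0444  0.0723] [ 0.0108 -0.1975 -1.0896]
False [-0.0588 -0.0444  0.0499]
[-0.0677 -0.0445  0.0501] [-0.1101  0.1123 -1.1012]
True [0.4415 0.3077 0.0162] [-1.2838 -0.1984  4.5548]
36.7083
```

View pics/top3.png

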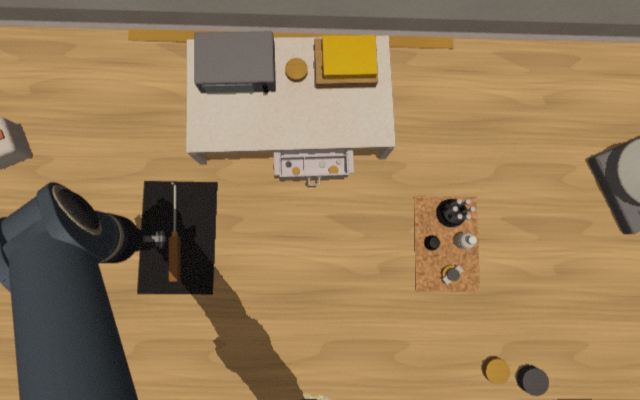

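The picture shows the tray out with its eye at (313,182), the hook flat on the mat with its handle at (174,257), the gripper clear, and the cork pad things unmoved. One last numeric check of the eye, then I hand in.

Run:
```python
from h import *
f=pickle.load(open('pics/top3.pkl','rb'));e=RS.T@(cast(f,[313.5,185],.064)[0,:2]-O);print('eye',e,'expected',[-.067,-.0444])
if e[0]<-.055: print(robot.close_job(),robot.sense()['t'])
```

```text
eye [-0.0677 -0.0439] expected [-0.067, -0.0444]
the job is handed in; nothing more can be done
the job is handed in; nothing more can be done
```

The job is handed in: the tray is out at its stop after an 8.5 N pull held about 0.5 s to set the catch, and the hook lies released on the mat with the cork pad things untouched; the interface gave no verdict.

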